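# Tap the plug-in parts down in power order

### The job

The plug-in parts of a power unit stand raised in their four test sockets. With a fingertip, tap down lightly on top of the transformer first, then the tall capacitor, then the relay, so that each sinks at least 5 mm into its socket (its full travel is 10 mm) and stays seated there upright. Do not press hard or pick anything up, and leave the short capacitor and the things lying around alone.

Things in the scene. Friction and masses are not known exactly. Their poses are not given: they have to be found in the camera images.
- transformer: loose mains transformer: dark laminated steel core 40 x 20 mm with a white winding 34 mm wide round its middle, 36 mm tall; push on the flat top of the core (x 40 mm, y 20 mm). Origin at the centre of its underside, z up; it stands upright in its nest, its top 36 mm above the origin.
- socket_transformer: fixed aluminium socket base, 72 x 68 mm, carrying the transformer; origin at the centre of its underside on the worktop, z up. Four 6 mm guide pins at its corners reach 43 mm high. On it slides a grey 68 x 64 mm nest with a rim; the nest's floor, where the part stands with 12 mm of it inside the rim, is 36 mm above the worktop when raised, so the part's top starts 72 mm above the worktop.
- nest_transformer (a joint): how far the nest under the transformer has been pushed down, in m: 0 raised (start), 0.010 at its hard bottom stop. No spring: friction of about 4 N holds it where it is left, and a push of about 3 to 4 N on the part moves it.
- tall_cap: loose tall capacitor: upright black cylinder, 26 mm in diameter, 50 mm tall, with a flat aluminium disc on top. Origin at the centre of its underside, z up; it stands upright in its nest, its top 50 mm above the origin.
- socket_tall_cap: fixed aluminium socket base, 72 x 68 mm, carrying the tall capacitor; origin at the centre of its underside on the worktop, z up. Four 6 mm guide pins at its corners reach 43 mm high. On it slides a grey 68 x 64 mm nest with a rim; the nest's floor, where the part stands with 12 mm of it inside the rim, is 36 mm above the worktop when raised, so the part's top starts 86 mm above the worktop.
- nest_tall_cap (a joint): how far the nest under the tall capacitor has been pushed down, in m: 0 raised (start), 0.010 at its hard bottom stop. No spring: friction of about 4 N holds it where it is left, and a push of about 3 to 4 N on the part moves it.
- relay: loose plug-in relay: upright clear-covered box with a black foot, 22 x 29 mm, 41 mm tall, flat top. Origin at the centre of its underside, z up; it stands upright in its nest, its top 41 mm above the origin.
- socket_relay: fixed aluminium socket base, 72 x 68 mm, carrying the relay; origin at the centre of its underside on the worktop, z up. Four 6 mm guide pins at its corners reach 43 mm high. On it slides a grey 68 x 64 mm nest with a rim; the nest's floor, where the part stands with 12 mm of it inside the rim, is 36 mm above the worktop when raised, so the part's top starts 77 mm above the worktop.
- nest_relay (a joint): how far the nest under the relay has been pushed down, in m: 0 raised (start), 0.010 at its hard bottom stop. No spring: friction of about 4 N holds it where it is left, and a push of about 3 to 4 N on the part moves it.
- short_cap: loose short capacitor: upright black cylinder, 26 mm in diameter but only 26 mm tall, with a flat aluminium disc on top. To be left alone. Origin at the centre of its underside, z up; it stands upright in its nest, its top 26 mm above the origin.
- socket_short_cap: fixed aluminium socket base, 72 x 68 mm, carrying the short capacitor; origin at the centre of its underside on the worktop, z up. Four 6 mm guide pins at its corners reach 43 mm high. On it slides a grey 68 x 64 mm nest with a rim; the nest's floor, where the part stands with 12 mm of it inside the rim, is 36 mm above the worktop when raised, so the part's top starts 62 mm above the worktop.
- nest_short_cap (a joint): how far the nest under the short capacitor has been pushed down, in m: 0 raised (start), 0.010 at its hard bottom stop. No spring: friction of about 4 N holds it where it is left, and a push of about 3 to 4 N on the part moves it.
- tape_roll: loose bystander: roll of black tape lying flat, 55 mm across, 19 mm high; origin at the centre of its underside.
- solder_reel: loose bystander: reel of solder wire, 62 mm across, 42 mm high; origin at the centre of its underside.
- small_pliers: loose bystander: small blue pliers lying flat, 126 x 54 x 11 mm; origin at the centre of its underside.
- driver_red: loose bystander: red-handled screwdriver lying flat, 150 mm long, 17 mm thick; origin at the centre of its underside.
Not all that is in view belongs to the job. Leave any blue look-alike of the relay alone.

How it is judged:
By the outcome, as a careful person would: the job done as asked, in the order asked, and still so for the second after the job is handed in, with the robot touching nothing.
It also fails if it takes over 48 s, if anything falls off the work surface, if the arm or the gripper's body presses on something with over 40 N, if the wrist force passes 120 N, or if a joint passes its speed limit or range.

### The arm

A 6-joint arm with a two-finger parallel gripper is mounted at the origin on a cart in front of the work surface, level with it; the furniture and walls round the work are solid. World frame = base frame: x ahead of the robot, y to its left, z up, the work surface at z = 0. Lengths are in m, angles in rad, forces in N, time in s.
With the tool pointing down it reaches from about 0.325 to 0.9 m from the base axis. Payload 6.1 kg.
Tool frame: the origin (TCP) lies on the centre line of the jaws, within the pads' length; the fingertips stand 8 mm ahead of it and the grasp point (between the pads) lies 11 mm behind it; z points along the fingers, y is the line along which they close (so a half turn about z gives the same grasp; the last joint's range is limited). The gripper opens to 85 mm and grips with 20 to 120 N. Pads are 22 mm wide; open, the fingers measure 114 mm over their backs; the gripper's body (76 mm by 85 mm) begins 54 mm behind the grasp point. The pads swing forward as they close: fully open they stand 13 mm farther back than shut.
Start: joints at [-1.461, 0.22, 1.526, -0, 1.395, -0.126], TCP at [0.146, -0.608, 0.239] pointing down, gripper open.
Joint ranges: [-2.98, 2.98], [-0.91, 2.08], [0.09, 2.57], [-1.24, 4.39], [0.2, 2.65], [-2.68, 2.68]. Speed limits (rad/s): [2.57, 2.57, 3.01, 3.14, 3.14, 3.14].

### API

Orientations are given as a unit quaternion [x, y, z, w].
In Python, from rig import ctrl, eyes, spotter gives the robot as it stands.
- The arm moves only by the tool arm_command, never from a script. Its argument "rows" is a list of rows, each a list of 3 entries, a list of its own where there are three numbers: the shift along the tool's x, y, z scaled (see below), then the turn about the tool's z scaled (see below), then the closure in counts, from 0 (fully open) to 255 (shut). In form: [[[x, y, z], yaw, jaw], ...]. A call has 1 to 20 rows; each row shifts and turns the commanded pose from where the row before left it, along the tool's axes as they then stand; what a row does not reach is not made up. The controller multiplies each number of a shift by 0.05 m and each number of a turn by 60 degrees. A row lasts 1/10 s, in which the tool goes at most 50 mm and 8.59 degrees, less where a joint would pass 70% of its speed; a pose out of reach is approached as far as the arm can. A call with a number of a shift or a turn outside -1 to 1 is refused whole. A call with a gripper value outside its range is refused whole. The fingers move at their own pace and stop on an object; the grip force is fixed at half the most. Time passes only in rows, so rows that do not move let the fingers close. It gives the time, the measured TCP pose, the force, the opening and the grip force at its end, in the units of the state.
- ctrl.state(): the state, without advancing time (a new reading comes with each control period).
- eyes.read_camera(name): name is "side" or "top" or "wrist"; returns the picture (480x640x3 uint8, red, green, blue); there is no depth.
- eyes.camera_params(name): a dict with "fx", "fy", "cx", "cy" (pixels), "k1" (the pictures are not rectified: a ray, as slopes to the right and down, at radius r is drawn at 1 + k1 r^2 times it, then the intrinsics apply), "R" (3x3) and "t" (3): a world point X has camera coordinates R X + t. Camera axes: x right, y down, z forward; pixel columns grow to the right and rows downward; lengths in m; the calibration is good to about 2 mm. A picture is of the moment at which its call begins: read the wrist's pose just before it. camera_params takes no time and is no camera call; for the wrist camera it gives the pose at the moment of the call.
- ctrl.close_job(): hands the job in; it is judged then, once.
Trained networks look in the newest picture that a camera, given by its name, has taken for a name from the list of things; names that differ only in an ending like _2 or _b are one class to them, and where a whole thing is asked for, a point or a joint stands for the part that bears it (a point fixed in the world has none). Each returns a list of dicts, best first, with "p" (0 to 1); they miss things now and then, are a little off and sometimes report something else, mostly with a low value. They report only what shows in the picture. A call takes as long as a camera call. They do not tell look-alikes from the thing itself.
- spotter.search_frame(target, camera): "bbox" ([left, top, right, bottom] in pixels, round what is visible of it).
- spotter.landmark_of(target, camera): "xy" ([column, row] in pixels: a listed point, or the origin of a listed thing).
The state is a dict: "clock": time; "qpos": joint angles; "joint_vel": joint speeds; "effort": joint torques, N m; "ee_pos": TCP position; "tool_rot": TCP orientation; "wrist_force": force on the tool from outside, world axes, zero at the start; "wrist_torque": the same for the moment, N m; "grip_width": finger opening in m; "grip_force": force on a finger pad.
Only numpy, scipy, OpenCV 4.12 (cv2) and the standard library are available. Lean on these libraries where they do the work, as an engineer would, in place of code of your own. Each camera call takes 0.05 s, during which the arm holds its last target. There are 200 camera calls.

## Working session

There is one attempt and no reset: what is moved stays moved. The work goes in short steps, Python scripts to look and compute and a tool call to move; the robot and the scene stay as the last step left them, time stands still between calls to the robot, and variables do not carry over. Pictures are saved under pics/ and viewed, at most 10 in all, crops included, and the job is handed in when it is done.

Besides the shell and the picture viewer there is one more tool, called after ">>>" as name(argument=value, ...) on one line, values as JSON. arm_command: Moves the arm, as the interface text tells. Its arguments: {"type":"object","properties":{"rows":{"type":"array"}},"required":["rows"]}

```bash
ls; mkdir -p pics; python3 - <<'E'
from rig import ctrl, eyes, spotter
import cv2
s=ctrl.state(); print(s)
for c in("top","side"):
    im=eyes.read_camera(c); cv2.imwrite(f"pics/{c}0.png",im[:,:,::-1])
    for t in("transformer","tall_cap","relay","short_cap"):
        print(c,t,[(round(d["p"],2),[round(v) for v in d["bbox"]]) for d in spotter.search_frame(t,c)[:3]])
    p=eyes.camera_params(c); print({k:(v.tolist() if hasattr(v,'tolist') else v) for k,v in p.items()})
E
```

```text
pics
{'clock': 0.0, 'qpos': array([-1.46113951e+00,  2.21248009e-01,  1.52761809e+00,  1.23519720e-05,
        1.39468278e+00, -1.26089185e-01]), 'joint_vel': array([ 0.00102879,  0.00076066,  0.00025327,  0.00178908,  0.00120324,
       -0.0004766 ]), 'effort': array([ 8.78167411e-04, -4.96896529e+01, -3.89391947e+01,  1.24394905e-04,
        1.12094780e-02, -1.18423014e-05]), 'ee_pos': array([ 0.14592215, -0.60712208,  0.23818197]), 'tool_rot': array([ 9.93060670e-01,  1.17599099e-01,  1.41154447e-05, -9.78028803e-04]), 'wrist_force': array([0.64008603, 0.46118377, 0.28322681]), 'wrist_torque': array([ 0.00906815,  0.07338911, -0.0383564 ]), 'grip_force': 0.0, 'grip_width': 0.08565726021836571}
top transformer [(0.97, [366, 267, 391, 293])]
top tall_cap [(0.79, [442, 194, 461, 212])]
top relay [(0.81, [372, 222, 383, 238]), (0.72, [311, 209, 328, 226]), (0.57, [426, 248, 445, 267])]
top short_cap [(0.72, [231, 262, 251, 281])]
{'fx': 526.2689310228495, 'fy': 526.2689310228495, 'cx': 324.59680191715705, 'cy': 236.1051758268238, 'k1': -0.08485187360768617, 'R': [[-0.02369610805309224
[... 278 characters left out ...]
 195, 365, 214]), (0.47, [351, 253, 413, 267]), (0.33, [288, 157, 302, 178])]
side tall_cap [(0.64, [289, 158, 301, 177]), (0.57, [334, 203, 373, 225])]
side relay [(0.84, [328, 179, 343, 201]), (0.82, [279, 218, 296, 241]), (0.66, [297, 208, 308, 228])]
side short_cap [(0.77, [320, 276, 337, 288])]
{'fx': 588.5181308497855, 'fy': 588.5181308497855, 'cx': 313.48793157401485, 'cy': 239.5398496974311, 'k1': 0.06254167122920147, 'R': [[-0.9911897678234434, -0.1323366373862665, -0.005464299351626403], [-0.06813289043483914, 0.5448194997851711, -0.8357808456137471], [0.11358148353980313, -0.8280451238061435, -0.5490359911133018]], 't': [0.5092492419038583, 0.06125786398884416, 1.089271237562437]}
```

```bash
python3 - <<'E'
import cv2
a=cv2.imread("pics/top0.png")[150:330,200:500]; cv2.imwrite("pics/top_c.png",cv2.resize(a,(800,480),interpolation=3))
a=cv2.imread("pics/side0.png")[130:310,220:460]; cv2.imwrite("pics/side_c.png",cv2.resize(a,(800,600),interpolation=3))
E
```

```text
(no output)
```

View pics/top_c.png

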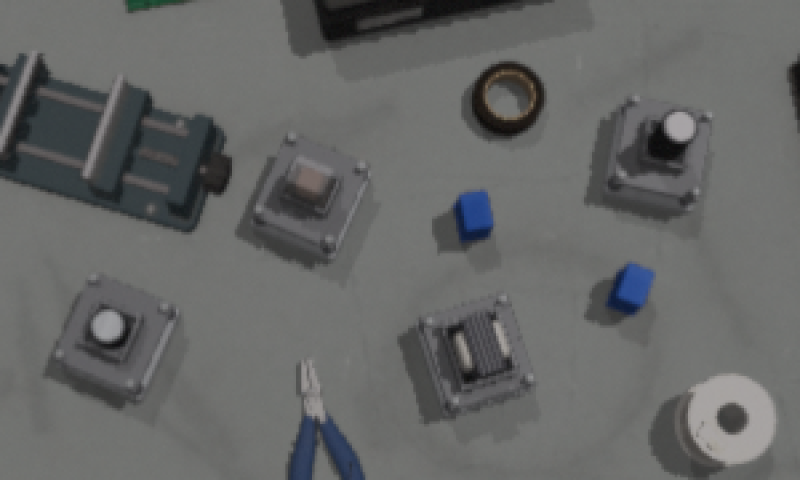

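View pics/side_c.png

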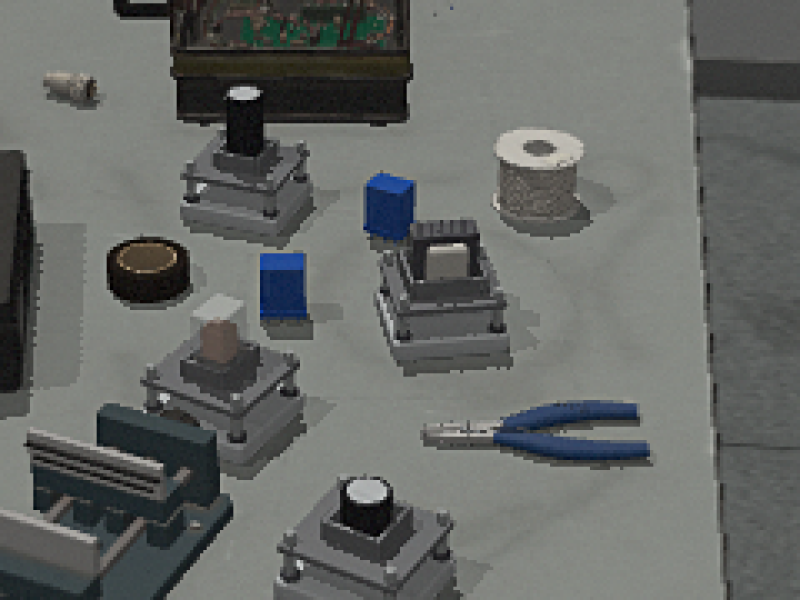

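The top crop shows, in full-image pixels:
- **Transformer:** about (382,279).
- **Tall capacitor:** disc at (455,198).
- **Relay:** three candidates. The clear-covered one with a brown coil at (316,218) stands in a socket and fits the description. The blue boxes at (378,231) and (437,258) stand on the worktop, so they are look-alikes.
- **Short capacitor:** (240,273).

The side crop agrees: relay top at (285,222), transformer top at (354,199), tall capacitor top at (293,158).

```bash
cat > h.py <<'E'
import numpy as np, cv2
from scipy.optimize import least_squares
from rig import ctrl, eyes, spotter
def proj(p,X):
    c=np.array(p["R"])@X+np.array(p["t"]); s=c[:2]/c[2]; s=s*(1+p["k1"]*(s@s))
    return np.array([p["fx"]*s[0]+p["cx"],p["fy"]*s[1]+p["cy"]])
def fit(obs,z=None):   # obs: [(params,uv)], z fixed or free
    X=lambda v: np.r_[v[:2], z if z is not None else v[2]]
    r=least_squares(lambda v: np.concatenate([proj(p,X(v))-uv for p,uv in obs]), [.5,0] if z is not None else [.5,0,.06])
    return X(r.x), np.abs(r.fun).max()
E
python3 - <<'E'
from h import *
T,S=[eyes.camera_params(c) for c in("top","side")]
t=lambda x,y:np.array([200+x/2.6667,150+y/2.6667]); s=lambda x,y:np.array([220+x/3.3333,130+y/3.3333])
for n,a,b,z in(("transformer",t(481,342),s(446,229),.072),("tall",t(679,127),s(244,93),.086),("relay",t(309,182),s(218,308),.077),("short",t(108,327),s(368,491),.062)):
    print(n,fit([(T,a)],z)[0].round(4),fit([(S,b)],z)[0].round(4),fit([(T,a),(S,b)]))
print(eyes.camera_params("wrist"))
from scipy.spatial.transform import Rotation as R
st=ctrl.state(); print(R.from_quat(st["tool_rot"]).as_matrix().round(3))
E
```

```text
transformer [ 0.4463 -0.0955  0.072 ] [ 0.4448 -0.0966  0.072 ] (array([ 0.44551104, -0.09532886,  0.07285501]), np.float64(0.40966500836913156))
tall [ 0.5894 -0.2373  0.086 ] [ 0.5906 -0.239   0.086 ] (array([ 0.58963838, -0.23706188,  0.08677773]), np.float64(0.28378444357775834))
relay [0.5581 0.0173 0.077 ] [0.5638 0.0176 0.077 ] (array([0.56111608, 0.01735437, 0.07615922]), np.float64(1.4719310188339705))
short [0.4636 0.1555 0.062 ] [0.4642 0.156  0.062 ] (array([0.46401385, 0.15552858, 0.0616199 ]), np.float64(0.1788393448031229))
{'fx': 338.8557458965965, 'fy': 338.8557458965965, 'cx': 319.3871637061166, 'cy': 240.13975575768694, 'k1': -0.03473866258607658, 'R': array([[ 2.33064882e-01, -9.72461120e-01, -3.61747244e-04],
       [-9.22139174e-01, -2.21122556e-01,  3.17433708e-01],
       [-3.08771929e-01, -7.36490684e-02, -9.48280396e-01]]), 't': array([-0.62446841, -0.04067166,  0.38082026])}
[[ 0.972  0.234 -0.   ]
 [ 0.234 -0.972  0.   ]
 [-0.    -0.    -1.   ]]
```

>>> arm_command(rows=[[[0.41, -0.427, 0], 0, 255], [[0.41, -0.427, 0], 0, 255], [[0.41, -0.427, 0], 0, 255], [[0.41, -0.427, 0], 0, 255], [[0.41, -0.427, 0], 0, 255], [[0.41, -0.427, 0], 0, 255], [[0.41, -0.427, 0], 0, 255], [[0.41, -0.427, 0], 0, 255], [[0.41, -0.427, 0], 0, 255], [[0.41, -0.427, 0], 0, 255], [[0.41, -0.427, 0], 0, 255], [[0.41, -0.427, 0], 0, 255], [[0.41, -0.427, 0], 0, 255], [[0.41, -0.427, 0], 0, 255], [[0.41, -0.427, 0], 0, 255], [[0.41, -0.427, 0], 0, 255], [[0.41, -0.427, 0], 0, 255], [[0.41, -0.427, 0], 0, 255], [[0.41, -0.427, 0], 0, 255], [[0.41, -0.427, 0], 0, 255]])

```text
clock: 2.5
ee_pos: [0.4455, -0.0956, 0.2396]
tool_rot: [0.993, 0.118, 0.0, 0.0]
wrist_force: [1.0, 0.5, -0.8]
grip_width: -0.0001
grip_force: 0.0
```

```bash
python3 - <<'E'
from h import *
st=ctrl.state(); print(st["clock"],st["ee_pos"],st["tool_rot"],st["wrist_force"],st["grip_width"])
W=eyes.camera_params("wrist"); im=eyes.read_camera("wrist"); cv2.imwrite("pics/w1.png",im[:,:,::-1])
print(proj(W,np.array([.4455,-.0955,.072])),proj(W,np.array([.59,-.238,.086])),proj(W,np.array([.561,.0174,.077])))
E
```

```text
2.5 [ 0.44547445 -0.09558963  0.23960624] [9.93054133e-01 1.17657713e-01 3.39625662e-04 1.92462496e-04] [ 0.98986846  0.46819077 -0.75098074] -5.8163865041418256e-05
[319.70321343 220.47441018] [535.07964736  95.78110004] [214.87412794  52.75267206]
```

View pics/w1.png

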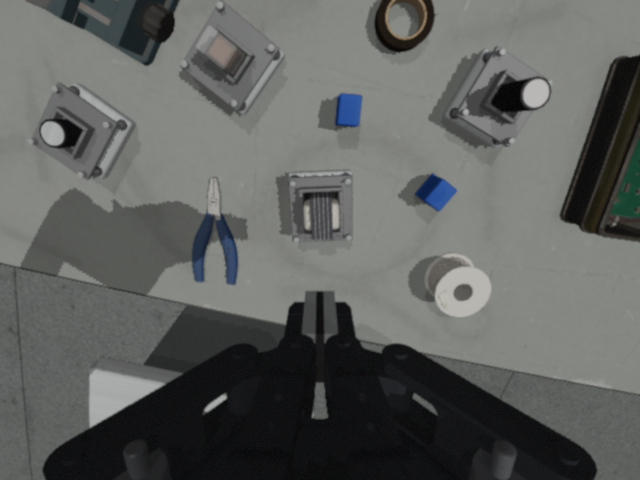

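The wrist view shows the transformer top near (322,215), the tall capacitor disc near (537,93), and the clear relay near (222,52). I'll enlarge the three for accuracy.

```bash
python3 - <<'E'
import cv2,numpy as np
a=cv2.imread("pics/w1.png"); f=lambda x,y,w,h:cv2.resize(a[y:y+h,x:x+w],None,fx=5,fy=5,interpolation=2)
cv2.imwrite("pics/w1c.png",np.hstack([f(290,165,64,100),f(190,0,90,100)]))
d=a[60:130,480:570]; g=cv2.cvtColor(d,6)
n,l,s,c=cv2.connectedComponentsWithStats((g>200).astype('uint8'))
print([(s[i].tolist(),(c[i]+[480,60]).round(1)) for i in range(1,n) if s[i][4]>50])
E
```

```text
[]
```

View pics/w1c.png

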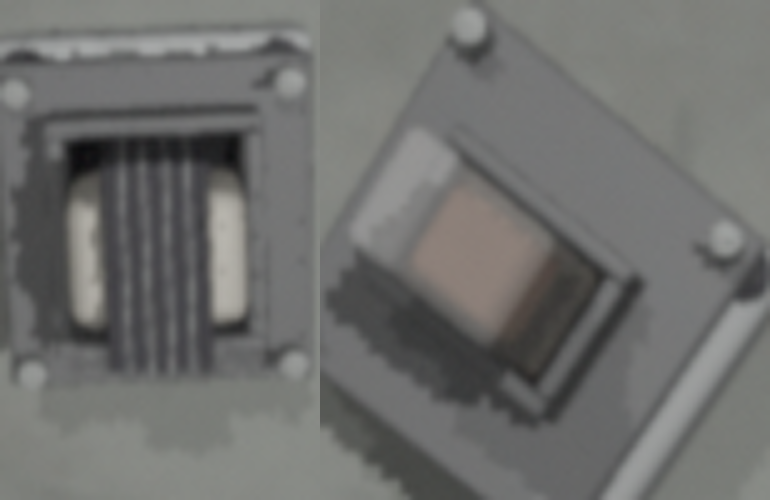

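```bash
python3 - <<'E'
from h import *
W=eyes.camera_params("wrist"); T=eyes.camera_params("top")
pins={"tr":[(290+x/5,165+y/5) for x,y in((15,93),(292,82),(295,363),(32,373))],
"rel":[(190+(470-320)/5,5),(190+(727-320)/5,238/5),(235,103),(185,65)],
"tall":[(499,50),(560,82),(508,141),(453,97)]}
for n,p in pins.items():
    P=np.array([fit([(W,np.array(q))],.043)[0] for q in p]); print(n,P[:,:2].round(4).tolist(),P.mean(0).round(4), np.linalg.norm(P-np.roll(P,1,0),axis=1).round(3))
print("tr top",fit([(W,np.array([321.7,218]))],.072)[0],"tall",fit([(W,np.array([537,93]))],.086)[0])
for q in((415,125),(350,245)): print("relay corner",fit([(W,np.array([190+(q[0]-320)/5,q[1]/5]))],.077)[0])
for q in((605,275),(525,375)): print("relay rim corner",fit([(W,np.array([190+(q[0]-320)/5,q[1]/5]))],.048)[0])
# top camera pins of relay
tp=[(290,138),(361,167),(330,243),(260,214)]
P=np.array([fit([(T,np.array([200+x/2.6667,150+y/2.6667]))],.043)[0] for x,y in tp]);print("top relay",P.mean(0),np.linalg.norm(P-np.roll(P,1,0),axis=1).round(3))
E
```

```text
tr [[0.4698, -0.0596], [0.4845, -0.1117], [0.429, -0.1273], [0.4142, -0.0752]] [ 0.4494 -0.0935  0.043 ] [0.058 0.054 0.058 0.054]
rel [[0.6046, 0.0335], [0.5821, -0.0158], [0.5296, 0.0077], [0.551, 0.0567]] [0.5668 0.0205 0.043 ] [0.058 0.054 0.058 0.053]
tall [[0.6287, -0.2112], [0.6185, -0.276], [0.5579, -0.2493], [0.5817, -0.1846]] [ 0.5967 -0.2303  0.043 ] [0.054 0.066 0.066 0.069]
tr top [ 0.44994248 -0.093214    0.072     ] tall [ 0.59421078 -0.23491202  0.086     ]
relay corner [0.5810521  0.02872394 0.077     ]
relay corner [0.56196828 0.03630126 0.077     ]
relay rim corner [0.57073161 0.00284308 0.048     ]
relay rim corner [0.55171884 0.01380761 0.048     ]
top relay [0.56120068 0.01664595 0.043     ] [0.059 0.055 0.059 0.053]
```

>>> arm_command(rows=[[[0.044, -0.01, 0.28], 0, 255], [[0, 0, 0.36], 0, 255], [[0, 0, 0.4], 0, 255], [[0, 0, 0.4], 0, 255], [[0, 0, 0.4], 0, 255], [[0, 0, 0.4], 0, 255], [[0, 0, 0.3], 0, 255], [[0, 0, 0.2], 0, 255], [[0, 0, 0.1], 0, 255], [[0, 0, 0.06], 0, 255], [[0, 0, 0], 0, 255]])

```text
clock: 3.65
ee_pos: [0.447, -0.096, 0.0943]
tool_rot: [0.993, 0.117, 0.0, 0.0]
wrist_force: [-0.6, -0.3, 0.7]
grip_width: -0.0001
grip_force: 0.0
```

```bash
cat > look.py <<'E'
from h import *
import sys
from scipy.spatial.transform import Rotation as R
def look(tag,tgt):
    st=ctrl.state(); print(st["clock"],st["ee_pos"].round(4),st["wrist_force"].round(2))
    M=R.from_quat(st["tool_rot"]).as_matrix(); out=[]
    for c in("wrist","top","side"):
        P=eyes.camera_params(c); im=eyes.read_camera(c)[:,:,::-1].copy()
        u=proj(P,np.array(tgt)); tip=[proj(P,st["ee_pos"]+M@[x,y,.008]) for x,y in((11,14.5),(11,-14.5),(-11,-14.5),(-11,14.5)) for x,y in [(x/1000,y/1000)]]
        h=60 if c=="wrist" else 28; k=400/(2*h)
        o=np.round(u).astype(int)-h; cr=im[max(o[1],0):o[1]+2*h,max(o[0],0):o[0]+2*h]
        cr=cv2.resize(cr,(400,400),interpolation=2)
        for q in tip: cv2.circle(cr,tuple(int(v) for v in (q-np.maximum(o,0)+.5)*k),3,(0,0,255),-1)
        print(c,"origin",o,"scale",k,"tgt",u.round(1),"tips",np.round(tip,1).tolist()); out.append(cr[:400])
    cv2.imwrite(f"pics/{tag}.png",cv2.resize(np.hstack(out),(798,266)) if 0 else np.vstack([np.hstack(out[:2])[:300] if 0 else cv2.resize(np.hstack(out[1:]),(800,400)),]))
    cv2.imwrite(f"pics/{tag}_w.png",out[0])
look(sys.argv[1],eval(sys.argv[2]))
E
python3 look.py a "[.4475,-.0945,.072]"
```

```text
3.65 [ 0.447  -0.096   0.0943] [-0.55 -0.32  0.75]
wrist origin [258 233] scale 3.3333333333333335 tgt [317.7 292.8] tips [[351.4, 287.5], [289.2, 287.5], [290.5, 328.2], [350.0, 328.2]]
top origin [352 250] scale 7.142857142857143 tgt [379.8 277.6] tips [[387.7, 268.6], [371.9, 272.8], [375.4, 284.8], [391.2, 280.6]]
side origin [324 171] scale 7.142857142857143 tgt [352.4 199.1] tips [[346.3, 189.3], [348.5, 196.3], [359.6, 195.7], [357.2, 188.7]]
```

View pics/a.png

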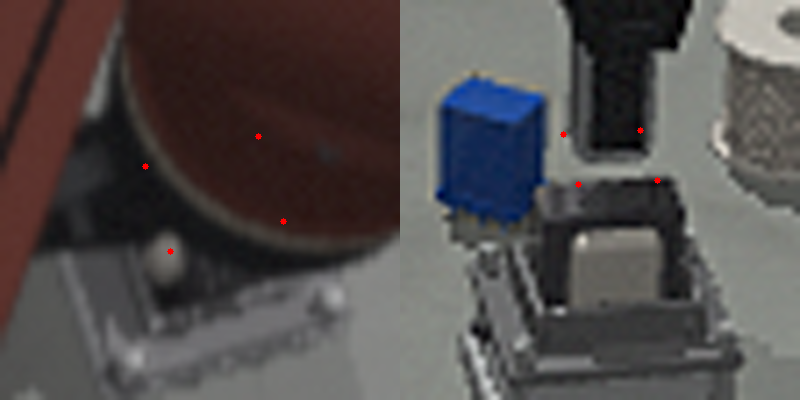

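The side view shows the fingertip (crop 575–652, 160) centred above the transformer top (540–690, 185–230), so I'll press slowly.

>>> arm_command(rows=[[[0.02, -0.02, 0.04], 0, 255], [[0, 0, 0.04], 0, 255], [[0, 0, 0.04], 0, 255], [[0, 0, 0.04], 0, 255], [[0, 0, 0.04], 0, 255], [[0, 0, 0.04], 0, 255], [[0, 0, 0.02], 0, 255], [[0, 0, 0.02], 0, 255], [[0, 0, 0.02], 0, 255], [[0, 0, 0.02], 0, 255], [[0, 0, 0.02], 0, 255]])

```text
clock: 4.9
ee_pos: [0.4477, -0.0946, 0.0774]
tool_rot: [0.993, 0.118, 0.0, 0.0]
wrist_force: [-0.6, 1.0, 2.5]
grip_width: -0.0001
grip_force: 1.3
```

>>> arm_command(rows=[[[0, 0, 0.02], 0, 255], [[0, 0, 0.02], 0, 255], [[0, 0, 0.02], 0, 255], [[0, 0, 0.02], 0, 255], [[0, 0, 0.02], 0, 255], [[0, 0, 0], 0, 255]])

```text
clock: 5.5
ee_pos: [0.4477, -0.0945, 0.0721]
tool_rot: [0.993, 0.118, 0.0, -0.0]
wrist_force: [0.4, 0.7, 0.4]
grip_width: -0.0001
grip_force: 0.2
```

>>> arm_command(rows=[[[0, 0, -0.1], 0, 255], [[0, 0, -0.3], 0, 255], [[0, 0, -0.5], 0, 255], [[0, 0, -0.5], 0, 255], [[0.214, 0.344, 0], 0, 255], [[0.214, 0.344, 0], 0, 255], [[0.214, 0.344, 0], 0, 255], [[0.214, 0.344, 0], 0, 255], [[0.214, 0.344, 0], 0, 255], [[0.214, 0.344, 0], 0, 255], [[0.214, 0.344, 0], 0, 255], [[0.214, 0.344, 0], 0, 255], [[0.214, 0.344, 0], 0, 255], [[0.214, 0.344, 0], 0, 255], [[0, 0, 0.3], 0, 255], [[0, 0, 0.2], 0, 255], [[0, 0, 0.1], 0, 255], [[0, 0, 0], 0, 255]])

```text
clock: 7.3
ee_pos: [0.5902, -0.2354, 0.1102]
tool_rot: [0.993, 0.118, -0.002, -0.001]
wrist_force: [-0.0, 0.4, -0.3]
grip_width: -0.0001
grip_force: 0.0
```

```bash
sed -i 's/h=60 if c=="wrist" else 28/h=60 if c=="wrist" else 40/' look.py; python3 look.py b "[.592,-.2365,.086]"; python3 - <<'E'
from h import *
im=eyes.read_camera("side")[:,:,::-1]
b=cv2.imread("pics/b.png"); w=cv2.imread("pics/b_w.png")
c=cv2.resize(im[175:245,320:390],(400,400),interpolation=2)
cv2.imwrite("pics/b2.png",cv2.resize(np.hstack([b[:,400:],c]),(800,400)))
E
```

```text
7.3 [ 0.5902 -0.2354  0.1102] [-0.05  0.44 -0.27]
wrist origin [263 230] scale 3.3333333333333335 tgt [323.2 289.9] tips [[351.4, 287.5], [289.1, 287.5], [290.5, 328.2], [350.0, 328.2]]
top origin [414 156] scale 5.0 tgt [454.1 196.3] tips [[461.4, 187.0], [446.3, 190.9], [450.1, 202.2], [465.2, 198.3]]
side origin [252 118] scale 5.0 tgt [292.4 158.4] tips [[287.5, 149.4], [288.4, 154.9], [298.5, 154.4], [297.4, 148.9]]
```

View pics/b2.png

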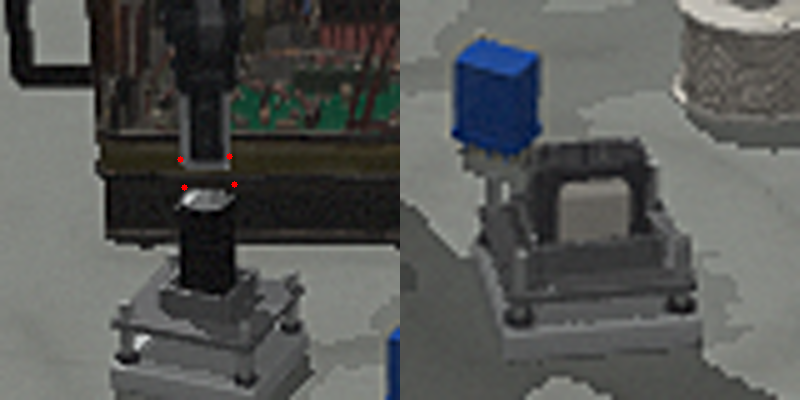

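The transformer is seated low and upright, and the fingertip is centred over the tall capacitor's disc (crop 208,200). Pressing it next.

>>> arm_command(rows=[[[0.01, 0, 0.04], 0, 255], [[0, 0, 0.04], 0, 255], [[0, 0, 0.04], 0, 255], [[0, 0, 0.04], 0, 255], [[0, 0, 0.04], 0, 255], [[0, 0, 0.04], 0, 255], [[0, 0, 0.04], 0, 255], [[0, 0, 0.02], 0, 255], [[0, 0, 0.02], 0, 255], [[0, 0, 0.02], 0, 255], [[0, 0, 0.02], 0, 255], [[0, 0, 0.02], 0, 255], [[0, 0, 0], 0, 255]])

```text
clock: 8.8
ee_pos: [0.5926, -0.2367, 0.0936]
tool_rot: [0.993, 0.118, 0.0, 0.0]
wrist_force: [-0.3, 0.5, 2.3]
grip_width: 0.0003
grip_force: 1.0
```

>>> arm_command(rows=[[[0, 0, 0.02], 0, 255], [[0, 0, 0.02], 0, 255], [[0, 0, 0.02], 0, 255], [[0, 0, 0.02], 0, 255], [[0, 0, 0.02], 0, 255], [[0, 0, 0.02], 0, 255], [[0, 0, 0.02], 0, 255], [[0, 0, 0.01], 0, 255], [[0, 0, 0], 0, 255]])

```text
clock: 9.7
ee_pos: [0.5924, -0.2367, 0.0856]
tool_rot: [0.993, 0.118, 0.0, 0.0]
wrist_force: [0.3, -0.3, 2.3]
grip_width: 0.0
grip_force: 1.1
```

>>> arm_command(rows=[[[0, 0, -0.1], 0, 255], [[0, 0, -0.2], 0, 255], [[0, 0, -0.4], 0, 255], [[0, 0, -0.4], 0, 255], [[0.0535, -0.4245, 0], 0, 255], [[0.0535, -0.4245, 0], 0, 255], [[0.0535, -0.4245, 0], 0, 255], [[0.0535, -0.4245, 0], 0, 255], [[0.0535, -0.4245, 0], 0, 255], [[0.0535, -0.4245, 0], 0, 255], [[0.0535, -0.4245, 0], 0, 255], [[0.0535, -0.4245, 0], 0, 255], [[0.0535, -0.4245, 0], 0, 255], [[0.0535, -0.4245, 0], 0, 255], [[0.0535, -0.4245, 0], 0, 255], [[0.0535, -0.4245, 0], 0, 255], [[0, 0, 0.3], 0, 255], [[0, 0, 0.2], 0, 255], [[0, 0, 0.2], 0, 255], [[0, 0, 0.05], 0, 255]])

```text
clock: 11.7
ee_pos: [0.5624, 0.0181, 0.1008]
tool_rot: [0.993, 0.117, -0.002, -0.0]
wrist_force: [-1.3, 0.0, -0.2]
grip_width: -0.0001
grip_force: 0.0
```

>>> arm_command(rows=[[[0, 0, 0], 0, 255], [[0, 0, 0], 0, 255]])

```text
clock: 11.9
ee_pos: [0.5643, 0.0179, 0.1034]
tool_rot: [0.993, 0.117, 0.0, 0.0]
wrist_force: [0.4, 0.1, 0.0]
grip_width: -0.0
grip_force: 0.0
```

```bash
python3 look.py c "[.564,.0185,.077]"; python3 - <<'E'
from h import *
im=eyes.read_camera("side")[:,:,::-1]
b=cv2.imread("pics/c.png"); w=cv2.imread("pics/c_w.png")
c=cv2.resize(im[140:220,252:332],(400,400),interpolation=2)
cv2.imwrite("pics/c2.png",np.hstack([b[:,400:],c]))
E
```

```text
11.9 [0.5643 0.0179 0.1034] [0.39 0.11 0.02]
wrist origin [259 231] scale 3.3333333333333335 tgt [319.  290.9] tips [[351.4, 287.5], [289.1, 287.5], [290.5, 328.2], [350.0, 328.2]]
top origin [275 175] scale 5.0 tgt [315.1 215.1] tips [[321.6, 204.5], [306.0, 208.5], [309.0, 220.0], [324.8, 216.0]]
side origin [245 183] scale 5.0 tgt [285.2 222.6] tips [[278.4, 210.4], [279.2, 218.4], [291.3, 217.7], [290.2, 209.7]]
```

View pics/c2.png

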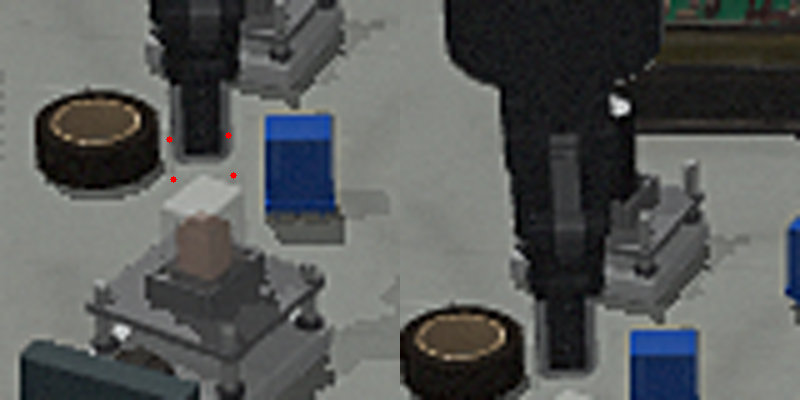

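The fingertip (crop 202,160) is centred over the clear relay's top (202,198). Pressing it.

>>> arm_command(rows=[[[0, 0, 0.04], 0, 255], [[0, 0, 0.04], 0, 255], [[0, 0, 0.04], 0, 255], [[0, 0, 0.04], 0, 255], [[0, 0, 0.04], 0, 255], [[0, 0, 0.04], 0, 255], [[0, 0, 0.04], 0, 255], [[0, 0, 0.04], 0, 255], [[0, 0, 0.02], 0, 255], [[0, 0, 0.02], 0, 255], [[0, 0, 0.02], 0, 255], [[0, 0, 0.02], 0, 255], [[0, 0, 0.02], 0, 255], [[0, 0, 0], 0, 255]])

```text
clock: 13.5
ee_pos: [0.5642, 0.0185, 0.0824]
tool_rot: [0.993, 0.118, 0.0, 0.0]
wrist_force: [-0.4, -0.2, 3.2]
grip_width: -0.0003
grip_force: 1.2
```

Sunk about 2.6 mm so far, and 5 mm more is needed.

>>> arm_command(rows=[[[0, 0, 0.02], 0, 255], [[0, 0, 0.02], 0, 255], [[0, 0, 0.02], 0, 255], [[0, 0, 0.02], 0, 255], [[0, 0, 0.02], 0, 255], [[0, 0, 0.01], 0, 255], [[0, 0, 0], 0, 255]])

```text
clock: 14.2
ee_pos: [0.5641, 0.0185, 0.0767]
tool_rot: [0.993, 0.118, 0.0, 0.0]
wrist_force: [-0.2, -0.2, 2.3]
grip_width: -0.0001
grip_force: 0.9
```

>>> arm_command(rows=[[[0, 0, -0.1], 0, 255], [[0, 0, -0.3], 0, 255], [[0, 0, -0.5], 0, 255], [[0, 0, -0.8], 0, 255], [[0, 0, -0.8], 0, 255], [[-0.4, 0, 0], 0, 255], [[-0.4, 0, 0], 0, 255], [[-0.4, 0, 0], 0, 255], [[-0.4, 0, 0], 0, 255], [[-0.4, 0, 0], 0, 255], [[0, 0, 0], 0, 255], [[0, 0, 0], 0, 255]])

```text
clock: 15.4
ee_pos: [0.4675, -0.0049, 0.2029]
tool_rot: [0.993, 0.117, 0.001, 0.0]
wrist_force: [1.0, 0.3, -0.4]
grip_width: -0.0001
grip_force: 0.0
```

```bash
python3 - <<'E'
from h import *
st=ctrl.state(); print(st["clock"],st["ee_pos"],st["wrist_force"])
im=eyes.read_camera("side")[:,:,::-1]
cv2.imwrite("pics/d.png",cv2.resize(im[130:310,220:460],(800,600),interpolation=3))
w=eyes.read_camera("wrist")
E
```

```text
15.4 [ 0.46749424 -0.00492322  0.20291946] [ 0.9739196   0.25653456 -0.38613082]
```

View pics/d.png

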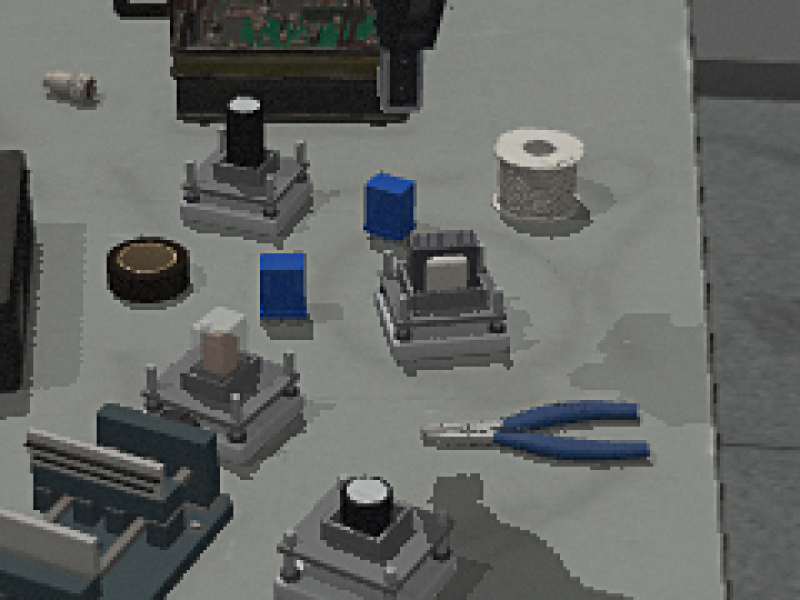

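All three parts are lower and upright: transformer top at crop row 240 (was 229), tall capacitor at 104 (was 93), relay at about 320 (was 308). That is roughly 7–8 mm each. The short capacitor and bystanders have not moved, and the arm is clear.

```bash
python3 -c "
from rig import ctrl
print(ctrl.close_job())"
```

```text
the job is handed in; nothing more can be done
None
```

The transformer, tall capacitor and relay were tapped down in that order, each about 7–8 mm and still upright, nothing else was touched, and the job was handed in at about 15.5 s.

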